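# Press the three ornaments home on the album cover

## Robot

A 6-joint arm with a two-finger parallel gripper is mounted at the origin on the work surface. World frame = base frame: x ahead of the robot, y to its left, z up, the work surface at z = 0. Lengths are in mm, angles in rad, forces in N, time in s.
With the tool pointing down it reaches from about 350 to 775 mm from the base axis. Payload 7.3 kg.
Tool frame: the origin (TCP) lies midway between the tips of the shut fingers; the grasp point (between the pads) lies 19 mm behind it; x points along the fingers, y is the direction in which the jaws open and shut, and the axes are right-handed (so a half turn about x gives the same grasp; the last joint's range is limited). The gripper opens to 92 mm and grips with 3 to 60 N. Pads are 19 mm wide; open, the fingers measure 130 mm over their backs; the gripper's body (75 mm by 190 mm) begins 47 mm behind the grasp point.
Start: joints at [-1.487, 0.342, 1.524, -0, 1.275, -0.146], TCP at [119.607, -511.213, 226.741] pointing down, gripper open.
Joint ranges: [-2.53, 2.53], [-0.77, 2.02], [0.04, 2.7], [-1, 4.14], [0.28, 2.66], [-3.11, 3.11]. Speed limits (rad/s): [2.57, 2.57, 3.14, 3.14, 3.14, 3.14].

## Interface

Orientations are given as [roll, pitch, yaw] about the fixed x, y, z axes, in that order (R = Rz(yaw) Ry(pitch) Rx(roll)).
In Python, from plant import bot gives the robot as it stands. The module is installed in compiled form; this text tells all that it offers.
- The arm moves only by the shell command python3 -m handwheel 'ROWS' [OPENING]. ROWS is JSON, a list that holds one entry, the list of rows, each a list of 4 numbers: the shift along the tool's x, y, z in cm, then the turn about the tool's x in rad. A call has 1 to 8 rows; each row shifts and turns the commanded pose from where the row before left it, along the tool's axes as they then stand; what a row does not reach is not made up. A row lasts 1/12 s, in which the tool goes at most 41.7 mm and 7.16 degrees, less where a joint would pass 70% of its speed; a pose out of reach is approached as far as the arm can. A call is refused whole if a number of a shift passes 4.17 or a number of a turn 0.125, either way. A call with a gripper value outside its range is refused whole. OPENING is the opening, from 0 (shut) to 1 (fully open), set as the call begins (- or left out, the last holds). The fingers move at their own pace and stop on an object; the grip force is fixed at half the most. Time passes only in rows, so rows that do not move let the fingers close. It gives the time, the measured TCP pose, the force and the opening at its end, in the units of the state.
- bot.get_obs(): the state, without advancing time (a new reading comes with each control period).
- bot.capture(name): name is "side" or "top" or "wrist"; returns (picture, depth): 384x512x3 uint8, red, green, blue; 384x512 float32, mm along the optical axis (not along the pixel's ray), 0 where there is no reading.
- bot.camera_model(name): a dict with "fx", "fy", "cx", "cy" (pixels), "position" and "rotation" of the camera in the world. Camera axes: x right, y down, z forward; pixel columns grow to the right and rows downward; lengths in mm; the calibration is good to about 2 mm. A picture is of the moment at which its call begins: read the wrist's pose just before it. camera_model takes no time and is no camera call; for the wrist camera it gives the pose at the moment of the call.
- bot.close_job(): hands the job in, once; it reports no verdict.
Trained networks look in the newest picture that a camera, given by its name, has taken for a name from the list of things; names that differ only in an ending like _2 or _b are one class to them, and where a whole thing is asked for, a point or a joint stands for the part that bears it (a point fixed in the world has none). Each returns a list of dicts, best first, with "conf" (0 to 1); they miss things now and then, are a little off and sometimes report something else, mostly with a low value. They report only what shows in the picture. A call takes as long as a camera call. They do not tell look-alikes from the thing itself.
- bot.find_in(camera, label): "bbox" ([left, top, width, height] in pixels, round what is visible of it).
- bot.spot_point(camera, label): "point" ([column, row] in pixels: a listed point, or the origin of a listed thing).
The state is a dict: "time": time; "joint_positions": joint angles; "dq": joint speeds; "tau": joint torques, N m; "tool_pos": TCP position; "tcp_rot": TCP orientation; "contact_force": force on the tool from outside, world axes, zero at the start; "moment": the same for the moment, N m; "grip_width": finger opening in mm.
Only numpy, scipy, OpenCV 4.12 (cv2) and the standard library are available. Lean on these libraries where they do the work, as an engineer would, in place of code of your own. Each camera call takes 0.05 s, during which the arm holds its last target.

## Task

Three brass ornaments stand proud on their pins on the wooden album cover board. With closed fingertips press each one gently straight down until it sits fully home on its washer: the round one first, then the diamond, and last the long bar. Press lightly, as with one finger, do not pull any ornament up, and leave the anvil, the mallet and the jar where they are.

Things in the scene. Friction and masses are not known exactly. Their poses are not given: they have to be found in the camera images.
- board: Dark wooden album cover board, 200 (x) x 300 (y) x 18 mm thick, fixed flat on the work surface; origin at the centre of its underside, z up. The three ornaments stand in a row along its long y side, in any order.
- round_top (a point): Centre of the flat top of the round ornament: a plain brass disc 48 mm in diameter, 8 mm thick, on a 12 mm brass pin. Proud, this point is 40 mm above the work surface (22 mm above the board's top); fully home it is 31 mm above the work surface (13 mm above the board's top). z up.
- round_base: Flat black rubber washer, 5 mm thick, a little smaller than the cap, fixed on the board under the round ornament; the whole ornament is part of it. Origin at the centre of its underside, on the board's top face; z up.
- round (a joint): How far the round ornament's pin has slid down into the board, m: 0 = standing fully proud (it starts between 0 and 0.002), 0.009 = fully home; negative if pulled up. The pin moves straight down, is held by about 4 N of friction and stays where it is left. The cap rides on the pin on a stiff spring washer (about 3 N per mm, at most 4 mm, then it is hard), so it gives 1 to 1.5 mm before the pin slides and springs back when released; that spring give is not counted here.
- diamond_top (a point): Centre of the flat top of the diamond ornament: a brass square 40 mm on a side, turned on its corner (57 mm across the corners, which point roughly along the board's x and y), 8 mm thick, on a 12 mm brass pin. Proud, this point is 40 mm above the work surface (22 mm above the board's top); fully home it is 31 mm above the work surface (13 mm above the board's top). z up.
- diamond_base: Flat black rubber washer, 5 mm thick, a little smaller than the cap, fixed on the board under the diamond ornament; the whole ornament is part of it. Origin at the centre of its underside, on the board's top face; z up.
- diamond (a joint): How far the diamond ornament's pin has slid down into the board, m: 0 = standing fully proud (it starts between 0 and 0.002), 0.009 = fully home; negative if pulled up. The pin moves straight down, is held by about 4 N of friction and stays where it is left. The cap rides on the pin on a stiff spring washer (about 3 N per mm, at most 4 mm, then it is hard), so it gives 1 to 1.5 mm before the pin slides and springs back when released; that spring give is not counted here.
- bar_top (a point): Centre of the flat top of the bar ornament: a long narrow brass bar, 66 x 22 mm, its long side roughly along the board's x, 8 mm thick, on a 12 mm brass pin. Proud, this point is 40 mm above the work surface (22 mm above the board's top); fully home it is 31 mm above the work surface (13 mm above the board's top). z up.
- bar_base: Flat black rubber washer, 5 mm thick, a little smaller than the cap, fixed on the board under the bar ornament; the whole ornament is part of it. Origin at the centre of its underside, on the board's top face; z up.
- bar (a joint): How far the bar ornament's pin has slid down into the board, m: 0 = standing fully proud (it starts between 0 and 0.002), 0.009 = fully home; negative if pulled up. The pin moves straight down, is held by about 4 N of friction and stays where it is left. The cap rides on the pin on a stiff spring washer (about 3 N per mm, at most 4 mm, then it is hard), so it gives 1 to 1.5 mm before the pin slides and springs back when released; that spring give is not counted here.
- anvil: Small loose steel setting anvil, a cylinder 26 mm in diameter and 22 mm high, standing on the board near its long edge on the robot's side; origin at the centre of its underside. Leave it.
- mallet: White plastic mallet standing on its head, 64 mm in diameter, 240 mm high, to the left of the board; origin at the centre of its underside. Leave it.
- glue: Closed jar 60 mm in diameter and 85 mm high, to the right of the board; origin at the centre of its underside. Leave it.
There are look-alikes about, which are no part of the job. Several things look just like the mallet: the one meant starts farthest from the robot's base.

How it is judged (in metres and radians):
On the way, in this order (a step that is already met when the one before it is completed fails the run):
1. the round ornament is pressed home (value of joint round above 0.007 m), for 0.1 s.
2. the diamond ornament is pressed home (value of joint diamond above 0.007 m), for 0.1 s.
3. the bar ornament is pressed home (value of joint bar above 0.007 m), for 0.1 s.
At the end, for the whole second after the job is handed in: All three ornaments' pins are pushed down at least 7 mm of their 9 mm (home within 2 mm), and the anvil, mallet and jar stand upright within 15 mm of where they started (value of joint each of round, diamond, bar above 0.007 m and distance of each of anvil, mallet, glue from where it was at the start of the episode below 0.015 m and angle between each of anvil, mallet, glue's own z axis and vertical below 0.2 rad); the robot touches nothing.
It fails at once if the diamond is pressed down (over 3.5 mm) before the round ornament is home (value of joint diamond above 0.0035 m and not (value of joint round above 0.007 m)).
It fails at once if the bar is pressed down (over 3.5 mm) before the round ornament and the diamond are home ((value of joint bar above 0.0035 m and not (value of joint round above 0.007 m)) or (value of joint bar above 0.0035 m and not (value of joint diamond above 0.007 m))).
It fails at once if an ornament is pushed or hit with more than 20 N (contact force between any of round_base, diamond_base, bar_base and anything else above 20 N).
It fails at once if an ornament is pulled up out of the board by more than 2 mm (value of joint any of round, diamond, bar below -0.002 m).
It fails at once if the anvil, the mallet or the jar is moved by more than 15 mm, lifted or tipped (distance of any of anvil, mallet, glue from where it was at the start of the episode above 0.015 m or angle between any of anvil, mallet, glue's own z axis and vertical above 0.2 rad).
It also fails if it takes over 40 s, if anything falls off the work surface, if the arm or the gripper's body presses on something with over 40 N, if the wrist force passes 120 N, or if a joint passes its speed limit or range.

## Working session

There is one attempt and no reset: what is moved stays moved. The work goes in short steps, Python scripts to look and compute and a shell command to move; the robot and the scene stay as the last step left them, time stands still between calls to the robot, and variables do not carry over. Pictures are saved under pics/ and viewed, and the job is handed in when it is done.

```bash
mkdir -p pics; cat > h.py <<'E'
import numpy as np, cv2
from plant import bot
def px2w(cam,u,v,d=None,z=None):
    m=bot.camera_model(cam); R=np.array(m["rotation"]); p=np.array(m["position"])
    r=R@np.array([(u-m["cx"])/m["fx"],(v-m["cy"])/m["fy"],1.0])
    if d is not None: return p+r*d
    return p+r*(z-p[2])/r[2]
def w2px(cam,P):
    m=bot.camera_model(cam); R=np.array(m["rotation"]); p=np.array(m["position"])
    c=R.T@(np.array(P)-p); return m["fx"]*c[0]/c[2]+m["cx"], m["fy"]*c[1]/c[2]+m["cy"]
E
python3 - <<'E'
from h import *
np.set_printoptions(precision=2,suppress=True)
o=bot.get_obs(); print({k:np.round(v,3) for k,v in o.items()})
for c in ("top","side"):
    im,d=bot.capture(c); cv2.imwrite(f"pics/{c}0.png",im[:,:,::-1]); np.save(f"pics/{c}0d.npy",d)
    print(c,bot.camera_model(c))
for l in ["round_top","diamond_top","bar_top","board","anvil","mallet","glue"]:
    for q in bot.spot_point("top",l)[:4]:
        u,v=q["point"]; d=np.load("pics/top0d.npy")
        dd=d[int(round(v)),int(round(u))] if 0<=v<384 and 0<=u<512 else 0
        print(l,np.round(q["point"],1),round(q["conf"],2),px2w("top",u,v,d=dd), px2w("top",u,v,z=40))
E
```

```text
{'time': np.float64(0.0), 'joint_positions': array([-1.49,  0.34,  1.52, -0.  ,  1.27, -0.15]), 'dq': array([-0., -0.,  0.,  0., -0.,  0.]), 'tau': array([  0.  , -43.12, -24.42,   0.07,   0.06,  -0.  ]), 'tool_pos': array([ 119.57, -510.78,  226.06]), 'tcp_rot': array([-1.69,  1.57,  1.68]), 'contact_force': array([0.24, 0.63, 0.69]), 'moment': array([-0.05,  0.01, -0.02]), 'grip_width': np.float64(91.836)}
top {'fx': 379.19561447456914, 'fy': 379.19561447456914, 'cx': 257.5166753509304, 'cy': 193.67868525757777, 'position': array([ 310.23,   11.  , 1101.78]), 'rotation': array([-2.95,  0.02, -1.6 ])}
side {'fx': 452.0743771942845, 'fy': 452.0743771942845, 'cx': 255.19073658907178, 'cy': 188.44427329595652, 'position': array([ 331.29, -831.45,  776.88]), 'rotation': array([-2.26, -0.01, -0.24])}Traceback (most recent call last):
  File "<stdin>", line 11, in <module>
  File "h.py", line 7, in px2w
    return p+r*(z-p[2])/r[2]
                        ~^^^
IndexError: invalid index to scalar variable.
```

```bash
sed -i 's/R=np.array(m\["rotation"\])/R=Rot.from_euler("xyz",m["rotation"]).as_matrix()/; 1a from scipy.spatial.transform import Rotation as Rot' h.py
python3 - <<'E'
from h import *
np.set_printoptions(precision=2,suppress=True)
o=bot.get_obs(); print(o["time"]); print(Rot.from_euler("xyz",o["tcp_rot"]).as_matrix())
d=np.load("pics/top0d.npy")
for l in ["round_top","diamond_top","bar_top","board","anvil","mallet","glue"]:
    for q in bot.spot_point("top",l)[:5]:
        u,v=q["point"]
        dd=d[min(383,int(round(v))),min(511,int(round(u)))]
        print(l,np.round(q["point"],1),round(q["conf"],2),px2w("top",u,v,d=dd), px2w("top",u,v,z=40))
E
```

```text
0.15
[[-0.    0.23 -0.97]
 [ 0.   -0.97 -0.23]
 [-1.   -0.   -0.  ]]
round_top [276.6 171.6] 0.45 [584.74 -28.39  41.05] [585.01 -28.43  40.  ]
diamond_top [299.8 157. ] 0.46 [627.13 -97.52  37.97] [626.53 -97.31  40.  ]
diamond_top [275.3 172. ] 0.43 [584.57 -24.72  37.58] [583.94 -24.64  40.  ]
diamond_top [303.1 157. ] 0.31 [ 625.61 -106.65   42.01] [ 626.21 -106.87   40.  ]
bar_top [247.2 176.8] 0.58 [571.61  56.65  42.8 ] [572.31  56.77  40.  ]
board [277.7 169.6] 0.73 [ 310.23   11.   1101.78] [590.86 -31.82  40.  ]
anvil [289.1 194.6] 0.38 [516.21 -61.48  40.52] [516.31 -61.52  40.  ]
mallet [139.6 186.7] 0.83 [553.15 368.38  38.94] [552.91 368.03  40.  ]
mallet [135.8 239.1] 0.64 [399.66 362.81  71.66] [402.41 373.62  40.  ]
glue [389.3 205.5] 0.9 [ 473.88 -336.64   55.5 ] [ 476.31 -341.79   40.  ]
```

View pics/top0.png

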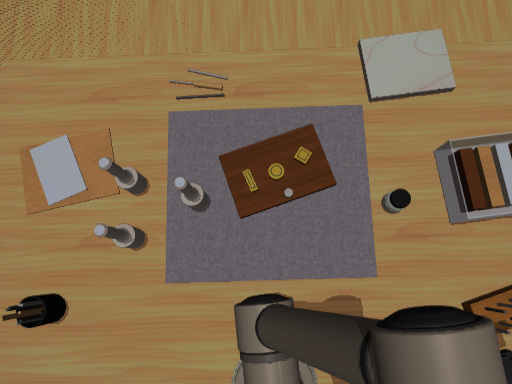

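View pics/side0.png

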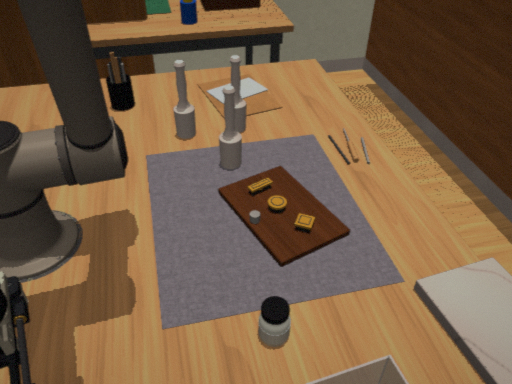

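```bash
python3 - <<'E'
from h import *
np.set_printoptions(precision=2,suppress=True)
im=cv2.imread("pics/top0.png"); d=np.load("pics/top0d.npy")
hsv=cv2.cvtColor(im,cv2.COLOR_BGR2HSV)
m=cv2.inRange(hsv,(18,150,90),(38,255,255)); m[:, :215]=0; m[:,340:]=0; m[:120]=0; m[220:]=0
n,l,s,c=cv2.connectedComponentsWithStats(m)
for i in range(1,n):
    if s[i,4]>15:
        ys,xs=np.where(l==i); (cx,cy),wh,a=cv2.minAreaRect(np.c_[xs,ys].astype(np.float32))
        print(s[i],c[i],(cx,cy),wh,a,px2w("top",*c[i],z=39),"depth z",np.median([px2w("top",x,y,d=d[y,x])[2] for x,y in zip(xs,ys)]))
for u,v in [(181,183),(102,230),(105,163)]:
    print("mallet top",px2w("top",u,v,z=240))
print("anvil",px2w("top",288.5,192.5,z=40))
cv2.imwrite("pics/crop0.png",cv2.resize(im[110:230,90:350],None,fx=3,fy=3,interpolation=cv2.INTER_CUBIC))
E
```

```text
[294 147  18  17 154] [302.7  154.64] (302.691162109375, 154.5146942138672) (13.719886779785156, 13.205390930175781) 30.963754653930664 [ 633.67 -106.18   39.  ] depth z 40.17076579287141
[268 163  16  16 169] [275.7  170.76] (275.5, 170.5) (15.0, 15.0) 90.0 [587.84 -25.97  39.  ] depth z 40.13007208141289
[242 169  16  23 117] [249.49 180.02] (249.5567169189453, 179.75257873535156) (22.13454818725586, 7.5135626792907715) 66.03751373291016 [562.81  50.43  39.  ] depth z 39.73039209488502
mallet top [513.   203.51 240.  ]
mallet top [408.1  384.16 240.  ]
mallet top [567.54 385.54 240.  ]
anvil [522.47 -60.07  40.  ]
```

View pics/crop0.png

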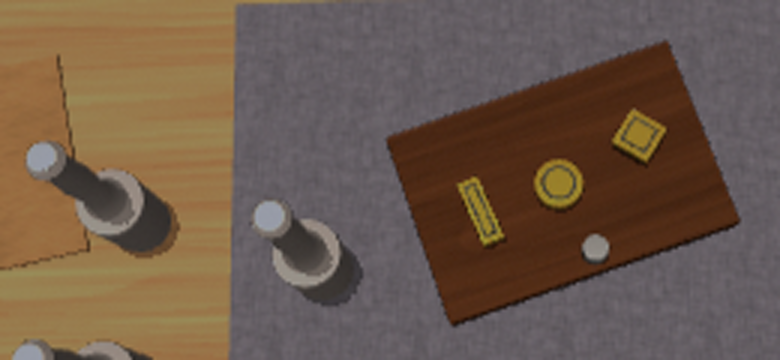

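```bash
python3 -m handwheel '[[[0,0,0,-0.117],[0,0,0,-0.117],[0,0,0,-0.117],[0,0,0,-0.117],[0,0,0,-0.117],[0,0,0,-0.117],[0,0,0,-0.117],[0,0,0,-0.117]]]' 0 && python3 -m handwheel '[[[0,0,0,-0.117],[0,0,0,-0.117],[0,0,0,-0.117],[0,0,0,-0.117],[0,0,0,-0.117],[0,0,0,-0.117],[0,0,0,-0.117],[0,0,0,0]]]'
cat >> h.py <<'E'
def togo(P):
    o=bot.get_obs(); R=Rot.from_euler("xyz",o["tcp_rot"]).as_matrix()
    print("t",o["time"],"tcp",np.round(o["tool_pos"],2),"F",np.round(o["contact_force"],2),"w",round(float(o["grip_width"]),1),"toolY",np.round(R[:,1],3),"toolX",np.round(R[:,0],3),"q",np.round(o["joint_positions"],2))
    for p in P: print("shift tool cm",np.round(R.T@(np.array(p)-o["tool_pos"])/10,2))
E
python3 -c "
from h import *
togo([(588,-26,220)])"
```

```text
time: 1.17
tool_pos: [119.6, -511.2, 226.7]
tcp_rot: [0.437, 1.571, -1.533]
contact_force: [-0.9, -0.6, -0.6]
grip_width: 43.3
time: 1.83
tool_pos: [119.6, -511.2, 226.7]
tcp_rot: [-0.639, 1.571, -1.792]
contact_force: [0.3, 0.4, -0.3]
grip_width: 0.4
t 1.8333 tcp [ 119.58 -511.22  226.74] F [ 0.34  0.37 -0.31] w 0.4 toolY [ 0.914  0.406 -0.   ] toolX [-0. -0. -1.] q [-1.49  0.34  1.52 -0.    1.28 -1.91]
shift tool cm [  0.67  62.51 -25.32]
```

```bash
python3 -m handwheel '[[[0,3.68,-1.49,0],[0,3.68,-1.49,0],[0,3.68,-1.49,0],[0,3.68,-1.49,0],[0,3.68,-1.49,0],[0,3.68,-1.49,0],[0,3.68,-1.49,0],[0,3.68,-1.49,0]]]' && python3 -m handwheel '[[[0,3.68,-1.49,0],[0,3.68,-1.49,0],[0,3.68,-1.49,0],[0,3.68,-1.49,0],[0,3.68,-1.49,0],[0,3.68,-1.49,0],[0,3.68,-1.49,0],[0,0,0,0]]]'
python3 -c "
from h import *
togo([(588,-26,150)])
im,d=bot.capture('wrist'); cv2.imwrite('pics/w1.png',im[:,:,::-1]); np.save('pics/w1d.npy',d)
im,d=bot.capture('side'); cv2.imwrite('pics/s1.png',im[:,:,::-1])
for P in [(588,-26,40),(633.7,-106.2,40),(562.8,50.4,40)]: print(w2px('wrist',P))
for l in ['round_top','diamond_top','bar_top']:
  for q in bot.spot_point('wrist',l)[:3]:
    print(l,q,px2w('wrist',*q['point'],z=39))
"
```

```text
time: 2.5
tool_pos: [342.2, -282.1, 227.0]
tcp_rot: [0.223, 1.57, -0.938]
contact_force: [1.1, -0.3, -0.9]
grip_width: 0.1
time: 3.17
tool_pos: [538.7, -79.6, 226.4]
tcp_rot: [1.835, 1.568, 0.679]
contact_force: [-0.7, 0.1, -0.9]
grip_width: 0.3
t 3.1667 tcp [538.66 -79.57 226.42] F [-0.71  0.06 -0.92] w 0.3 toolY [0.915 0.403 0.003] toolX [ 0.002  0.002 -1.   ] q [-0.29  0.38  1.47  0.    1.29 -0.7 ]
shift tool cm [ 7.66  6.65 -2.91]
(np.float64(319.0543043685184), np.float64(141.2614235028958))
(np.float64(321.9848607184037), np.float64(217.2767109694513))
(np.float64(331.53916959726905), np.float64(63.82945906992015))
round_top {'point': [312.1, 141.9], 'conf': 0.63} [580.83712662 -30.93719165  39.        ]
diamond_top {'point': [311.0, 139.3], 'conf': 0.74} [578.18976264 -29.56361501  39.        ]
diamond_top {'point': [319.3, 216.7], 'conf': 0.65} [ 629.83163786 -109.14090834   39.        ]
bar_top {'point': [325.6, 67.0], 'conf': 0.76} [558.11975352  43.25340116  39.        ]
```

View pics/w1.png

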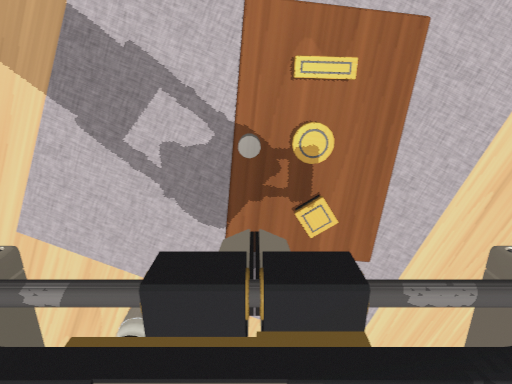

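```bash
cat >> h.py <<'E'
def brass(cam,name):
    im,d=bot.capture(cam); cv2.imwrite(f"pics/{name}.png",im[:,:,::-1])
    hsv=cv2.cvtColor(im,cv2.COLOR_RGB2HSV); m=cv2.inRange(hsv,(18,130,80),(38,255,255))
    n,l,s,c=cv2.connectedComponentsWithStats(m)
    for i in range(1,n):
        if s[i,4]<90 or s[i,4]>6000: continue
        ys,xs=np.where(l==i); r=cv2.minAreaRect(np.c_[xs,ys].astype(np.float32))
        dd=np.median(d[ys,xs]); p=px2w(cam,*r[0],z=39.5); q=px2w(cam,*r[0],d=dd)
        if 480<p[0]<720 and -180<p[1]<120: print(cam,s[i],np.round(r[0],1),np.round(r[1],1),round(r[2]),"z39.5",np.round(p,1),"depth",np.round(q,1))
E
python3 -c "
from h import *
togo([(588,-26,150)])
brass('wrist','w2');brass('top','t2');brass('side','s2')
print(bot.camera_model('wrist'))
"
```

```text
t 3.4167 tcp [534.41 -85.39 226.72] F [-0.9  -0.38  0.23] w 0.8 toolY [ 0.917  0.4   -0.001] toolX [-0. -0. -1.] q [-0.3   0.37  1.48 -0.    1.29 -0.71]
shift tool cm [ 7.67  7.29 -3.3 ]
wrist [300  51  65  24 743] [331.9  62.9] [63.9 22.7] 2 z39.5 [562.3  49.1  39.5] depth [562.7  49.4  37.8]
wrist [309  59  47   9 351] [332.   62.9] [46.1  7.5] 2 z39.5 [562.3  49.1  39.5] depth [562.5  49.3  38.6]
wrist [298 118  43  42 699] [319.  138.5] [41. 42.] 90 z39.5 [586.  -25.8  39.5] depth [586.2 -25.9  38.4]
wrist [308 128  24  25 467] [319.5 140. ] [24. 23.] 90 z39.5 [587.2 -27.1  39.5] depth [587.4 -27.1  39.1]
wrist [301 193  44  42 581] [321.6 213.9] [32.1 33.8] 59 z39.5 [ 630.7 -105.4   39.5] depth [ 631.1 -105.7   38.3]
wrist [310 204  25  23 322] [322.4 215.2] [17.3 19. ] 59 z39.5 [ 632.4 -106.6   39.5] depth [ 632.6 -106.7   38.9]
top [242 169  16  23 140] [249.7 180. ] [22.6  7.5] 66 z39.5 [562.8  49.9  39.5] depth [562.7  49.9  39.9]
side [248 178  25  14 155] [259.9 184.2] [ 7. 24.] 66 z39.5 [564.   47.8  39.5] depth [563.8  47.1  40.1]
side [268 196  19  13 192] [277. 202.] [12. 18.] 90 z39.5 [588.4 -29.4  39.5] depth [588.2 -29.8  39.9]
side [294 214  21  15 208] [304.  220.6] [18.4 12.7] 13 z39.5 [ 632.6 -107.6   39.5] depth [ 632. -109.   41.]
{'fx': 306.9733970819092, 'fy': 306.9733970819092, 'cx': 254.0801037023245, 'cy': 191.42717435131595, 'position': array([499.68321956,  -8.5439196 , 384.01409514]), 'rotation': array([2.82540715e+00, 5.03941847e-04, 4.11473192e-01])}
```

View pics/s2.png

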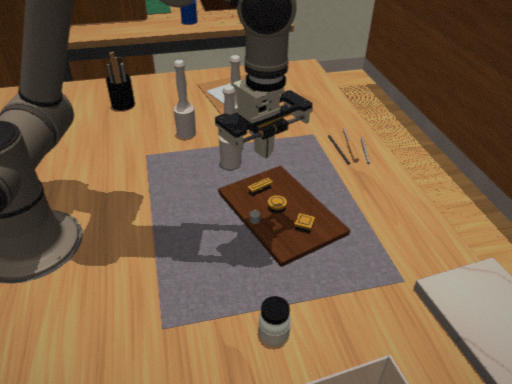

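View pics/t2.png

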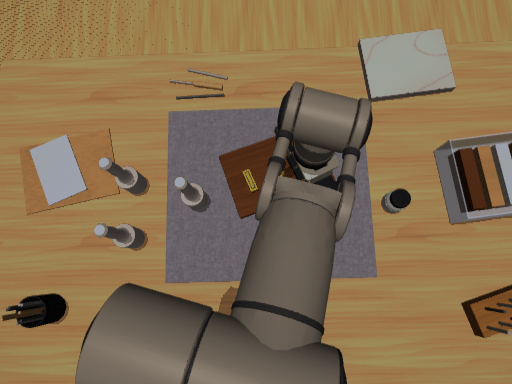

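```bash
python3 -m handwheel '[[[0,2.4,-1.1,0],[0,2.4,-1.1,0],[2,2.4,-1.1,0],[2.5,0,0,0],[2.5,0,0,0],[2.5,0,0,0],[2.5,0,0,0],[0,0,0,0]]]'; python3 -m handwheel '[[[2.5,0,0,0],[1.5,0,0,0],[0,0,0,0],[0,0,0,0]]]'
python3 -c "
from h import *
togo([(587.3,-26.7,45)])
brass('wrist','w3');
"
```

```text
time: 4.23
tool_pos: [584.4, -25.7, 102.0]
tcp_rot: [-2.139, 1.562, 2.986]
contact_force: [-0.7, 0.4, -1.2]
grip_width: 0.7
time: 4.57
tool_pos: [587.9, -25.9, 67.6]
tcp_rot: [0.381, 1.571, -0.776]
contact_force: [-0.6, 0.3, -0.1]
grip_width: 0.2
t 4.5667 tcp [587.87 -25.95  67.64] F [-0.57  0.3  -0.13] w 0.2 toolY [0.916 0.401 0.   ] toolX [ 0. -0. -1.] q [-0.17  0.62  1.54 -0.    0.98 -0.59]
shift tool cm [ 2.26 -0.08  0.05]
wrist [ 213   80  114   41 1528] [269.1 100.2] [113.2  38.7] 2 z39.5 [563.5  49.9  39.5] depth [563.6  49.9  36.8]
wrist [ 220  189   70   50 1382] [254.5 213.5] [49. 69.] 90 z39.5 [584.3 -18.5  39.5] depth [584.2 -18.4  39.7]
wrist [234 207  42  27 853] [254.5 220. ] [26. 41.] 90 z39.5 [586.1 -22.7  39.5] depth [586.1 -22.7  39.4]
wrist [245 268  19  61 501] [254. 298.] [60. 18.] 90 z39.5 [610.3 -78.6  39.5] depth [ 5.758e+02 -2.000e-01  1.519e+02]
wrist [  65  327  306   20 3613] [217.5 336.5] [305.  19.] 0 z39.5 [ 598.9 -121.2   39.5] depth [569.3  -9.5 159.9]
```

View pics/w3.png

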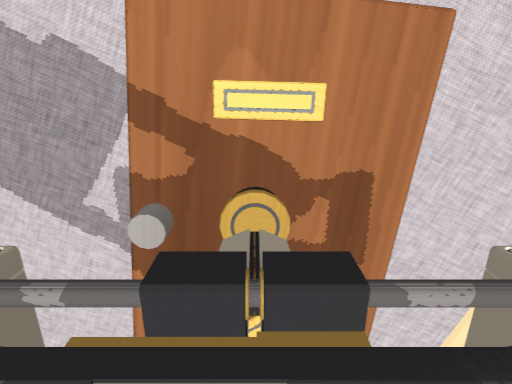

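```bash
python3 -m handwheel '[[[0.8,0,0,0],[0.8,0,0,0],[0.6,0,0,0],[0.1,0,0,0],[0.1,0,0,0],[0,0,0,0]]]'; python3 -m handwheel '[[[0.1,0,0,0],[0.1,0,0,0],[0.1,0,0,0],[0.1,0,0,0],[0.1,0,0,0],[0,0,0,0]]]'
```

```text
time: 5.12
tool_pos: [587.7, -25.4, 42.5]
tcp_rot: [-1.957, 1.57, -3.114]
contact_force: [0.0, -0.1, 0.0]
grip_width: 0.4
time: 5.62
tool_pos: [587.9, -25.4, 37.9]
tcp_rot: [0.803, 1.57, -0.354]
contact_force: [-0.9, 1.2, 3.6]
grip_width: 0.4
```

```bash
python3 -m handwheel '[[[0.1,0,0,0],[0.1,0,0,0],[0.1,0,0,0],[0.1,0,0,0],[0,0,0,0]]]'; python3 -m handwheel '[[[0.1,0,0,0],[0.1,0,0,0],[0.1,0,0,0],[0,0,0,0]]]'
```

```text
time: 6.03
tool_pos: [587.8, -25.4, 33.6]
tcp_rot: [0.851, 1.57, -0.305]
contact_force: [-0.1, -0.0, 4.0]
grip_width: 0.7
time: 6.37
tool_pos: [587.8, -25.4, 30.5]
tcp_rot: [0.526, 1.571, -0.63]
contact_force: [0.0, 0.4, 4.3]
grip_width: 0.0
```

```bash
python3 -m handwheel '[[[0.08,0,0,0],[0.08,0,0,0],[0,0,0,0],[0,0,0,0]]]'
```

```text
time: 6.7
tool_pos: [587.9, -25.4, 29.3]
tcp_rot: [0.736, 1.57, -0.421]
contact_force: [-0.2, -0.0, 5.2]
grip_width: 0.7
```

```bash
python3 -m handwheel '[[[0.07,0,0,0],[0,0,0,0],[0,0,0,0]]]'
```

```text
time: 6.95
tool_pos: [587.9, -25.4, 28.8]
tcp_rot: [0.862, 1.57, -0.294]
contact_force: [-0.6, 1.1, 6.6]
grip_width: 0.3
```

The force is now rising well past the friction level, so the round ornament is home. I'll rise and check its height before moving to the diamond.

```bash
python3 -m handwheel '[[[-0.1,0,0,0],[-0.3,0,0,0],[-1,0,0,0],[-2,0,0,0],[-2,0,0,0],[0,0,0,0],[0,0,0,0]]]'
python3 -c "
from h import *
togo([(632.5,-106.9,82)])
brass('wrist','w4');brass('side','s4')
"
```

```text
time: 7.53
tool_pos: [588.2, -25.5, 83.5]
tcp_rot: [0.915, 1.569, -0.242]
contact_force: [0.9, 0.1, -0.1]
grip_width: 0.5
t 7.5333 tcp [588.2  -25.48  83.54] F [ 0.92  0.05 -0.08] w 0.5 toolY [0.916 0.402 0.002] toolX [ 0.002 -0.001 -1.   ] q [-0.17  0.6   1.53 -0.    1.01 -0.59]
shift tool cm [0.17 0.78 9.24]
wrist [ 215   81  105   39 1440] [266.7  99.8] [104.4  35.8] 2 z39.5 [561.6  50.   39.5] depth [561.8  49.9  35.1]
wrist [ 222  180   64   54 1317] [253.5 206.5] [63. 53.] 0 z39.5 [582.7 -18.6  39.5] depth [584.1 -21.9  30. ]
wrist [ 235  195   38   36 1039] [253.8 212.4] [36.7 34.9] 27 z39.5 [584.7 -22.6  39.5] depth [586.3 -26.3  29.4]
wrist [  65  268  306   79 4126] [217.5 307. ] [305.  78.] 0 z39.5 [ 590.7 -106.8   39.5] depth [565.5  -2.4 171.3]
side [248 178  22  14 119] [258.8 184.4] [ 7.5 21.9] 66 z39.5 [561.2  47.5  39.5] depth [560.5  44.7  41.8]
side [268 198  18  14 167] [276.5 204.5] [13. 17.] 90 z39.5 [584.7 -38.1  39.5] depth [587.2 -30.1  32. ]
side [295 213  20  16 207] [304.4 220.6] [17.5 12.6] 14 z39.5 [ 633.4 -107.8   39.5] depth [ 632.9 -109.1   40.8]
```

```bash
python3 -m handwheel '[[[0,0.2,2.3,0],[0,0.2,2.3,0],[0,0.2,2.3,0],[0,0.2,2.3,0],[0,0,0,0],[0,0,0,0],[0,0,0,0]]]'
python3 -c "
from h import *
brass('wrist','w5')
togo([(632.5,-106.9,45)])
"
```

```text
time: 8.22
tool_pos: [631.0, -105.8, 81.1]
tcp_rot: [-2.347, 1.568, 2.779]
contact_force: [-0.3, 0.2, -0.5]
grip_width: 0.3
wrist [ 207   43   74   78 1909] [243.5  81.5] [77. 73.] 90 z39.5 [587.7 -26.   39.5] depth [587.3 -25.9  29.4]
wrist [228  64  35   9 147] [245.1  67.9] [34.3  6.4] 5 z39.5 [585.6 -18.5  39.5] depth [585.1 -18.1  31. ]
wrist [223  73  30  13 198] [237.6  79.9] [29.9 11. ] 7 z39.5 [584.  -26.6  39.5] depth [583.5 -26.5  31. ]
wrist [223  85  38  11 142] [241.4  90. ] [37.9  6.1] 9 z39.5 [588.5 -31.1  39.5] depth [588.1 -31.2  31. ]
wrist [225  92  34   9 117] [241.2  96.7] [33.5  4.9] 8 z39.5 [589.9 -34.8  39.5] depth [589.6 -35.   31.2]
wrist [ 220  181   76   56 1313] [257.2 217.4] [55.5 57.6] 58 z39.5 [ 631.8 -104.7   39.5] depth [ 631.6 -104.4   40.3]
wrist [236 199  44  33 873] [257.7 219.3] [31.9 32.4] 56 z39.5 [ 632.7 -105.9   39.5] depth [ 632.8 -106.    39.2]
wrist [245 268   5  52 189] [247.  293.5] [ 4. 51.] 0 z39.5 [ 650.2 -165.4   39.5] depth [616.1 -78.6 165.9]
wrist [259 268   5  52 185] [261.  293.5] [51.  4.] 90 z39.5 [ 660.  -161.1   39.5] depth [619.8 -77.5 165.2]
t 8.2667 tcp [ 631.09 -105.42   81.49] F [ 0.11 -0.43  0.04] w 0.6 toolY [ 0.915  0.403 -0.002] toolX [-0.002  0.001 -1.   ] q [-0.29  0.68  1.36  0.    1.1  -0.7 ]
shift tool cm [3.65 0.08 0.2 ]
```

View pics/w5.png

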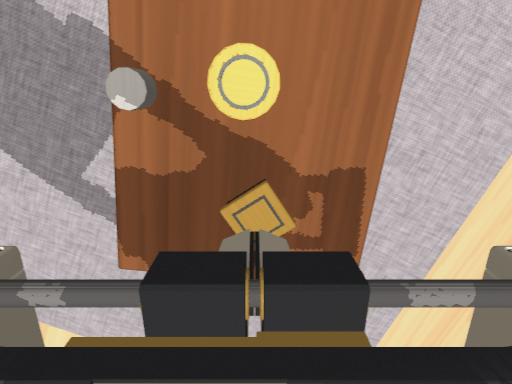

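The round cap now measures about 31 mm at pixel (243,81), which is home. The diamond at (257,217) is just under the tip. I'll shift slightly and descend.

```bash
python3 -m handwheel '[[[0.8,0.08,0.1,0],[0.8,0,0,0],[0.8,0,0,0],[0.7,0,0,0],[0.4,0,0,0],[0.2,0,0,0],[0,0,0,0],[0,0,0,0]]]'; python3 -m handwheel '[[[0.1,0,0,0],[0.1,0,0,0],[0.1,0,0,0],[0.1,0,0,0],[0.1,0,0,0],[0,0,0,0]]]'
```

```text
time: 8.93
tool_pos: [633.3, -107.0, 45.5]
tcp_rot: [0.523, 1.571, -0.633]
contact_force: [0.2, -0.3, 1.1]
grip_width: 0.3
time: 9.43
tool_pos: [633.0, -107.0, 40.2]
tcp_rot: [-2.007, 1.57, 3.119]
contact_force: [0.2, 0.4, -1.0]
grip_width: 0.3
```

```bash
python3 -m handwheel '[[[0.1,0,0,0],[0.1,0,0,0],[0.1,0,0,0],[0.1,0,0,0],[0,0,0,0]]]'; python3 -m handwheel '[[[0.1,0,0,0],[0.1,0,0,0],[0.1,0,0,0],[0.1,0,0,0],[0,0,0,0]]]'; python3 -m handwheel '[[[0.1,0,0,0],[0.1,0,0,0],[0,0,0,0],[0,0,0,0]]]'
```

```text
time: 9.85
tool_pos: [633.3, -107.0, 36.6]
tcp_rot: [0.621, 1.57, -0.535]
contact_force: [-1.5, 0.4, 3.5]
grip_width: 0.7
time: 10.27
tool_pos: [633.3, -107.0, 32.2]
tcp_rot: [0.491, 1.571, -0.666]
contact_force: [-0.7, 0.1, 2.8]
grip_width: 0.7
time: 10.6
tool_pos: [633.3, -107.0, 30.3]
tcp_rot: [0.459, 1.571, -0.698]
contact_force: [0.2, -0.4, 2.5]
grip_width: 0.3
```

```bash
python3 -m handwheel '[[[0.07,0,0,0],[0.07,0,0,0],[0,0,0,0],[0,0,0,0]]]';python3 -m handwheel '[[[0.06,0,0,0],[0,0,0,0],[0,0,0,0]]]'
```

```text
time: 10.93
tool_pos: [633.3, -107.0, 29.3]
tcp_rot: [0.609, 1.57, -0.548]
contact_force: [-0.9, 0.3, 5.4]
grip_width: 0.6
time: 11.18
tool_pos: [633.3, -107.0, 28.9]
tcp_rot: [0.572, 1.57, -0.585]
contact_force: [-1.1, 0.1, 6.5]
grip_width: 0.4
```

```bash
python3 -m handwheel '[[[-0.1,0,0,0],[-0.3,0,0,0],[-1,0,0,0],[-2,0,0,0],[-2.5,0,0,0],[0,0,0,0],[0,0,0,0]]]'
python3 -c "
from h import *
togo([(562.8,49.6,85)])
brass('wrist','w6');brass('side','s6')
"
```

```text
time: 11.77
tool_pos: [634.0, -107.2, 89.2]
tcp_rot: [0.842, 1.568, -0.315]
contact_force: [-0.4, -0.2, -0.4]
grip_width: 0.3
t 11.7667 tcp [ 633.97 -107.17   89.18] F [-0.39 -0.22 -0.36] w 0.3 toolY [0.916 0.402 0.002] toolX [ 0.003 -0.001 -1.   ] q [-0.29  0.68  1.35 -0.    1.11 -0.7 ]
shift tool cm [  0.38  -0.21 -17.22]
wrist [ 205   40   71   76 1830] [240.   77.5] [75. 70.] 90 z39.5 [586.6 -26.2  39.5] depth [586.  -26.   28.1]
wrist [224  60  35  11 155] [241.4  64.1] [34.4  7.3] 9 z39.5 [584.3 -18.7  39.5] depth [583.7 -18.1  29.2]
wrist [220  69  38  32 501] [236.7  85.2] [36.8 27.7] 10 z39.5 [586.5 -31.2  39.5] depth [585.9 -31.3  29.8]
wrist [ 219  171   71   61 1342] [254.1 205.9] [52.7 53. ] 56 z39.5 [ 629.3 -101.4   39.5] depth [ 630.8 -104.8   29.7]
wrist [234 188  42  39 878] [254.4 207.6] [29.4 31.3] 58 z39.5 [ 630.  -102.5   39.5] depth [ 631.6 -106.1   29.2]
wrist [245 268   5  52 188] [246.6 293.5] [ 4. 51.] 2 z39.5 [ 653.6 -171.5   39.5] depth [617.7 -80.2 172. ]
wrist [259 268   5  52 186] [261.  293.5] [51.  4.] 90 z39.5 [ 664.  -166.9   39.5] depth [621.6 -78.9 171.4]
side [248 179  20  13 127] [257.7 185.4] [ 7.4 19. ] 66 z39.5 [557.3  44.1  39.5] depth [557.4  44.9  38.9]
side [268 198  19  14 188] [277.  204.5] [13. 18.] 90 z39.5 [585.9 -38.4  39.5] depth [588.3 -30.9  32.6]
side [294 216  20  15 188] [303.8 222.9] [17.5 12.9] 17 z39.5 [ 629.7 -114.9   39.5] depth [ 632.6 -108.    32.3]
```

The diamond has dropped level with the round ornament, so both are home. Next is the bar.

```bash
python3 -m handwheel '[[[0,-0.05,-2.5,0],[0,-0.05,-2.5,0],[0,0,-2.5,0],[0,0,-2.5,0],[0,0,-2.5,0],[0,0,-2.5,0],[0,0,-2,0],[0,0,0,0]]]';python3 -m handwheel '[[[0,0,0,0],[0,0,0,0]]]'
python3 -c "
from h import *
brass('wrist','w7')
togo([(562.8,49.6,45)])
"
```

```text
time: 12.53
tool_pos: [561.1, 51.5, 86.1]
tcp_rot: [-2.218, 1.566, 2.911]
contact_force: [0.6, -0.5, -0.5]
grip_width: 0.4
time: 12.7
tool_pos: [563.9, 47.8, 86.8]
tcp_rot: [-1.581, 1.57, -2.737]
contact_force: [-0.4, 0.2, -0.8]
grip_width: 0.2
wrist [ 210  194   92   32 1574] [255.4 209.3] [91.3 30.5] 2 z39.5 [562.   51.3  39.5] depth [562.2  50.8  38.2]
wrist [222 206  68  12 698] [255.5 211.6] [67.2 10.2] 1 z39.5 [562.9  49.6  39.5] depth [563.   49.3  38.6]
wrist [245 268  19  52 429] [254.  293.5] [18. 51.] 0 z39.5 [589.7 -14.2  39.5] depth [550.9  74.6 170.5]
wrist [  65  332  306   15 3543] [217.5 339. ] [305.  14.] 0 z39.5 [579.8 -67.3  39.5] depth [545.3  63.3 178.7]
t 12.75 tcp [564.07  47.46  86.89] F [ 0.69  0.26 -0.11] w 0.4 toolY [ 0.916  0.402 -0.001] toolX [-0.001 -0.    -1.   ] q [-0.05  0.56  1.59 -0.    0.99 -0.46]
shift tool cm [ 4.19 -0.03 -0.25]
```

View pics/w7.png

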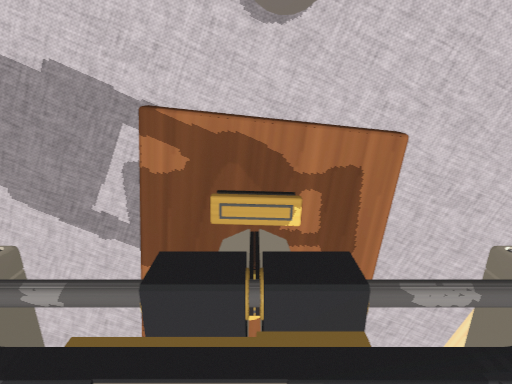

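```bash
python3 -m handwheel '[[[0.8,0,-0.12,0],[0.8,0,-0.1,0],[0.8,0,0,0],[0.8,0,0,0],[0.6,0,0,0],[0.3,0,0,0],[0,0,0,0],[0,0,0,0]]]'; python3 -m handwheel '[[[0.1,0,0,0],[0.1,0,0,0],[0.1,0,0,0],[0.1,0,0,0],[0.1,0,0,0],[0,0,0,0]]]'
```

```text
time: 13.42
tool_pos: [563.0, 50.2, 46.2]
tcp_rot: [-1.573, 1.571, -2.73]
contact_force: [0.3, 0.1, -0.3]
grip_width: 0.5
time: 13.92
tool_pos: [562.9, 50.3, 41.2]
tcp_rot: [-1.76, 1.571, -2.917]
contact_force: [0.3, -1.0, -0.3]
grip_width: 0.6
```

```bash
python3 -m handwheel '[[[0.1,0,0,0],[0.1,0,0,0],[0.1,0,0,0],[0.1,0,0,0],[0,0,0,0]]]'; python3 -m handwheel '[[[0.1,0,0,0],[0.1,0,0,0],[0.1,0,0,0],[0.1,0,0,0],[0,0,0,0]]]'; python3 -m handwheel '[[[0.1,0,0,0],[0.1,0,0,0],[0.1,0,0,0],[0,0,0,0],[0,0,0,0]]]'
```

```text
time: 14.33
tool_pos: [563.1, 50.3, 37.5]
tcp_rot: [0.707, 1.571, -0.449]
contact_force: [-0.9, -0.3, 3.2]
grip_width: 0.4
time: 14.75
tool_pos: [563.0, 50.3, 33.3]
tcp_rot: [0.582, 1.571, -0.575]
contact_force: [-0.8, 1.1, 3.1]
grip_width: 0.5
time: 15.17
tool_pos: [563.0, 50.3, 30.3]
tcp_rot: [-0.325, 1.571, -1.482]
contact_force: [-0.3, -0.5, 2.2]
grip_width: 0.4
```

```bash
python3 -m handwheel '[[[0.07,0,0,0],[0.07,0,0,0],[0,0,0,0],[0,0,0,0]]]';python3 -m handwheel '[[[0.06,0,0,0],[0,0,0,0],[0,0,0,0]]]'
```

```text
time: 15.5
tool_pos: [563.1, 50.3, 29.2]
tcp_rot: [0.653, 1.571, -0.504]
contact_force: [-1.3, 0.5, 5.6]
grip_width: 0.4
time: 15.75
tool_pos: [563.1, 50.3, 28.8]
tcp_rot: [0.798, 1.57, -0.359]
contact_force: [-1.2, 0.5, 7.3]
grip_width: 0.6
```

Bar seated. I'll rise straight up and back clear to check all three.

```bash
python3 -m handwheel '[[[-0.1,0,0,0],[-0.3,0,0,0],[-1,0,0,0],[-2.5,0,0,0],[-3,0,0,0],[-3,0,0,0],[-3,0,0,0],[-3,0,0,0]]]'; python3 -m handwheel '[[[-3,0,0,0],[-2,-2,0,0],[0,-3,0,0],[0,-3,0,0],[0,-2,0,0],[0,0,0,0],[0,0,0,0],[0,0,0,0]]]'
python3 -c "
from h import *
togo([])
brass('wrist','w8');brass('side','s8')
im,d=bot.capture('top'); cv2.imwrite('pics/t8.png',im[:,:,::-1])
for q in bot.find_in('side','anvil')[:2]+bot.find_in('side','glue')[:2]: print(q)
"
```

```text
time: 16.42
tool_pos: [562.5, 50.3, 189.2]
tcp_rot: [-1.766, 1.57, -2.923]
contact_force: [-0.0, 0.0, 0.2]
grip_width: 0.6
time: 17.08
tool_pos: [472.1, 10.1, 237.8]
tcp_rot: [1.126, 1.57, -0.031]
contact_force: [0.6, -0.2, 0.0]
grip_width: 0.6
t 17.0833 tcp [472.11  10.14 237.85] F [ 0.55 -0.19  0.02] w 0.6 toolY [0.916 0.402 0.001] toolX [ 0.001 -0.    -1.   ] q [-0.14  0.24  1.64  0.    1.26 -0.55]
wrist [309 154  56  20 524] [336.4 163.7] [54.9 18.1] 1 z39.5 [559.1  51.5  39.5] depth [562.4  50.6  30. ]
wrist [316 161  41   8 242] [336.  164.4] [40.   6.1] 2 z39.5 [559.1  50.6  39.5] depth [562.3  49.6  30.3]
wrist [306 207  37  34 513] [324.  223.5] [33. 36.] 90 z39.5 [581.7 -22.7  39.5] depth [585.4 -25.5  30.3]
wrist [315 215  21  20 325] [325.  224.5] [19. 20.] 90 z39.5 [583.5 -23.4  39.5] depth [587.3 -26.2  30.2]
wrist [245 268   4  52 180] [246.5 293.5] [51.  3.] 90 z39.5 [ 533.4 -157.6   39.5] depth [456.8  37.2 322.1]
wrist [259 268   5  52 181] [261.4 293.5] [51.   3.9] 89 z39.5 [ 552.1 -149.4   39.5] depth [460.8  38.4 321.5]
side [248 180  25  14 149] [259.8 186.5] [ 6.8 24.4] 66 z39.5 [561.5  38.7  39.5] depth [564.   48.2  31.5]
side [268 198  19  14 193] [277.  204.5] [18. 13.] 0 z39.5 [585.9 -38.4  39.5] depth [588.3 -30.7  32.3]
side [295 216  19  15 207] [304.1 223. ] [17.4 12.4] 13 z39.5 [ 630.3 -115.6   39.5] depth [ 632.9 -109.3   33.1]
{'bbox': [295.5, 217.1, 19.0, 16.1], 'conf': 0.56}
{'bbox': [251.6, 208.2, 12.4, 13.8], 'conf': 0.53}
{'bbox': [257.4, 295.4, 33.7, 52.0], 'conf': 0.88}
{'bbox': [234.8, 68.8, 11.5, 63.5], 'conf': 0.22}
```

View pics/w8.png

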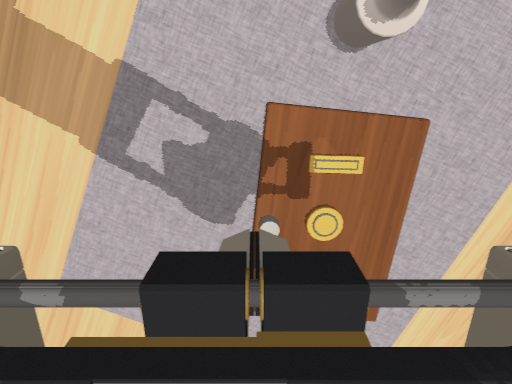

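View pics/s8.png

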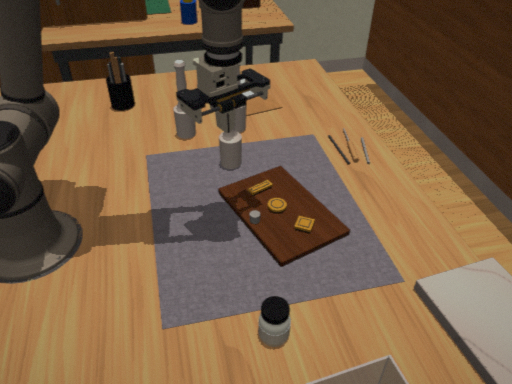

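All three caps sit at about 31 mm. The anvil (254,216), jar (274,321) and mallets are unmoved, and the arm is clear. Handing in.

```bash
python3 -c "
from plant import bot
print(bot.close_job())"
```

```text
the job is handed in; nothing more can be done
None
```

I pressed the round ornament, then the diamond, then the bar, straight down with closed fingertips. I handed the job in at about 17.3 s of the 40 s allowed. No verdict is reported.

- **Force:** Each pin slid at about 2–4 N, and I stopped once the force rose to about 6.5–7.3 N with the tip at 28.8 mm. That rise shows the pin had reached its stop, and the highest reading between moves was 7.3 N against the 20 N limit.
- **Heights:** At the last check the wrist depth gave about 30 mm for the bar and the round. The side depth gave 31.5 mm for the bar, 32.3 mm for the round and 33.1 mm for the diamond. The cameras differ by 1–3 mm. The side camera had read the diamond about 1 mm high while it was still proud, so I take all three as home at 31 mm. The wrist camera, right after pressing, gave the diamond the same height as the round.
- **Anvil, jar and mallets:** They looked upright and unmoved in the last side picture. I judged this by eye and did not measure the distances. The meant mallet is the one farthest from the base, around (567, 385) mm, and the arm never came near it.
- **At hand-in:** The arm was about 240 mm up and touching nothing.
- **Disagreements:** One early wrist measurement was about 8 mm off because the arm was still settling. I repeated it before moving on. The last anvil detection put the diamond first, and I took the lower-ranked box that matched the picture.

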